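Latch the hard case shut

ROBOT

A 6-joint arm with a two-finger parallel gripper is mounted at the origin on a cart in front of the work surface, level with it; the furniture and walls round the work are solid. World frame = base frame: x ahead of the robot, y to its left, z up, the work surface at z = 0. Lengths are in mm, angles in rad, forces in N, time in s.
With the tool pointing down it reaches from about 275 to 725 mm from the base axis. Payload 5.6 kg.
Tool frame: the origin (TCP) lies between the finger pads; the fingertips stand 8 mm ahead of it and the grasp point (between the pads) lies 11 mm behind it (tip_reach is the distance from the TCP to the fingertips, in mm); z points along the fingers, y is the line along which they close (so a half turn about z gives the same grasp; the last joint's range is limited). The gripper opens to 85 mm and grips with 20 to 120 N. Pads are 22 mm wide; open, the fingers measure 114 mm over their backs; the gripper's body (76 mm by 85 mm) begins 54 mm behind the grasp point. The pads swing forward as they close: fully open they stand 13 mm farther back than shut.
Start: joints at [-0.913, 0.255, 0.108, 0, -1.424, -0.285], TCP at [200.342, -512.207, 239.283] pointing down, gripper open.
Joint ranges: [-2.95, 2.95], [-1.21, 1.97], [-1.09, 1.5], [-2.87, 1.71], [-2.94, -0.07], [-3.05, 3.05]. Speed limits (rad/s): [2.57, 2.57, 3.14, 3.14, 3.14, 3.14].

INTERFACE

Orientations are given as [roll, pitch, yaw] about the fixed x, y, z axes, in that order (R = Rz(yaw) Ry(pitch) Rx(roll)).
In Python, from workcell import get_state, read_camera, camera_info, job_done, tip_reach gives the robot as it stands.
- The arm moves only by the shell command python3 -m handwheel 'ROWS' [FORCE]. ROWS is a JSON object of lists of equal length, an entry for each row: "travel": the shift along the tool's x, y, z in mm, a list of three; "turn": the turn about the tool's z in degrees; "gripper": the opening, from 0 (shut) to 1 (fully open). A call has 1 to 10 rows; each row shifts and turns the commanded pose from where the row before left it, along the tool's axes as they then stand; what a row does not reach is not made up. A row lasts 1/12 s, in which the tool goes at most 41.7 mm and 7.16 degrees, less where a joint would pass 70% of its speed; a pose out of reach is approached as far as the arm can. A call is refused whole if a number of a shift passes 41.7 or a number of a turn 7.16, either way. A call with a gripper value outside its range is refused whole. The fingers move at their own pace and stop on an object; FORCE is the grip in N (left out, the last holds). Time passes only in rows, so rows that do not move let the fingers close. It gives the time, the measured TCP pose, the force, the opening and the grip force at its end, in the units of the state.
- get_state(): the state, without advancing time (a new reading comes with each control period).
- read_camera(name): name is "scene" or "top" or "wrist"; returns (picture, depth): 400x640x3 uint8, blue, green, red; 400x640 float32, mm along the optical axis (not along the pixel's ray), 0 where there is no reading.
- camera_info(name): a dict with "K" (3x3 intrinsics, pixels), "rvec" (rotation vector, rad) and "tvec" (3), from world to camera coordinates, as OpenCV has them; the wrist camera has in their place "tool_from_camera" (4x4, takes a point from camera to tool coordinates, whose origin is the TCP and whose axes are the flange's). Camera axes: x right, y down, z forward; pixel columns grow to the right and rows downward; lengths in mm; the calibration is good to about 2 mm. A picture is of the moment at which its call begins: read the wrist's pose just before it. camera_info takes no time and is no camera call.
- job_done(): hands the job in; it is judged then, once.
The state is a dict: "t": time; "joint_positions": joint angles; "joint_vel": joint speeds; "effort": joint torques, N m; "ee_pos": TCP position; "ee_rot": TCP orientation; "ft_force": force on the tool from outside, world axes, zero at the start; "torque": the same for the moment, N m; "opening": opening from 0.0 (shut) to 1.0 (fully open); "grip_force": force on a finger pad.
Only numpy, scipy, OpenCV 4.12 (cv2) and the standard library are available. Lean on these libraries where they do the work, as an engineer would, in place of code of your own. Each camera call takes 0.05 s, during which the arm holds its last target. There are 200 camera calls.

TASK

The lid of the upright hard case on the desk stands slightly ajar. Fasten its toggle latch: take the wire loop by its round thumb tab, hook the loop's bar over the keeper on the lid and under its lip, then press the lever all the way down flat so that the lid is pulled tight and stays latched. Leave the mug, the tape roll and the earbud case where they stand.

Things in the scene. Friction and masses are not known exactly. Their poses are not given: they have to be found in the camera images.
- case: Grey plastic hard-shell case standing upright on its hinge edge, fixed. 126 mm deep (x), 180 wide (y), top face 160 mm above the desk; origin: centre of the underside. Its -x side is the lid shell (50 mm deep), hinged at the foot of the vertical seam. The steel toggle latch is mid-top (y = 0): lever on the main shell, keeper on the lid; all its hinges run along y, it moves in the x-z plane.
- lid (a joint): Lid shell hinge, rad; 0 = tight on the gasket, grows as the lid tips away to the case's -x. A stiff gasket spring holds it ajar at about 0.044 (7 mm at the keeper) and pushes with about 20 N at the keeper when shut; it does not stay shut unless latched.
- lever (a joint): Lever hinge, rad; 0 = closed, flat along the case's +x; grows as it swings up and over toward the keeper (1.57 upright, stop 2.4). Light friction holds it where left. With the loop hooked and taut it stands near 1.6; pushing it on toward 0 draws the loop and lid in; just before flat it passes dead centre and then holds itself down. Takes 2 to 5 N at its tip.
- loop (a joint): Loop hinge relative to the lever, rad; (loop - lever) is the elevation of the loop above level, pointing to the case's -x (0 = level, positive = far end raised). Light friction holds it where it is left; pulling the tab outward also swings the lever up.
- lever_hinge (a point): Lever hinge axis, mid-width, 12 mm above the case's top, fixed on the case.
- lever_tip (a point): Top of the free end of the lever: steel strip 4 mm thick, 22 mm wide, 56 mm from hinge to tip, end slightly upturned. Overshooting the flat position presses on a hard stop.
- tab_center (a point): Centre of the loop's thumb tab: black disc 18 mm across in the case's x-z plane, 8 mm thick along the case's y; pinched from above with fingers on its two y sides, the loop can pivot in the grip. With the loop level it lies 10 mm beyond (-x) and 18 mm above the bar.
- loop_bar (a point): Middle of the loop's cross bar, the part that hooks: round wire 5 mm thick, along the case's y, 48 mm from the loop's hinge; the loop's side wires are 32 mm apart. To hook it, lower it outside the lip (4 mm or more out from the seat) to the keeper's floor, lift it about 2 mm and draw it back to the case's +x under the lip, against the post.
- keeper_throat (a point): Nominal seat of the bar's centre in the keeper, on the lid. Keeper: steel hook 20 mm wide; post on the lever side (face 2.5 mm from here), lip from its top 3.5 mm out to the case's -x (underside 4, top 7 mm above here), floor plate 5 mm below here, 17 mm out to -x. The keeper is height-adjustable: all of it sits up to 3 mm higher or lower than this, tightly set: feel its floor.
- mug: Bystander: dark mug, 78 mm across, 102 mm tall, origin under its centre; right of the case.
- tape: Bystander: roll of black tape lying flat, 56 mm across, 19 mm tall, origin under its centre; in front of the case.
- earbuds: Bystander: white earbud case, 28x58x46 mm, origin under its centre; left of the case.
- loop_hinge (a point): Where the loop is hinged to the lever, 14 mm from the lever hinge, 15 degrees off the lever's line: at lever = 0 it lies 13.5 mm to the case's +x and 3.6 mm below the lever hinge; it turns with the lever.

How it is judged (in metres and radians):
On the way:
1. the loop's bar is hooked in the keeper under its lip while the lever is still up (x of loop_bar in the frame of keeper_throat between -0.003 and 0.003 m and z of loop_bar in the frame of keeper_throat between -0.0085 and 0.0055 m and value of joint lever above 0.6 rad), for 0.1 s.
At the end, for the whole second after the job is handed in: The lever lies flat (within 0.1 rad of closed), the loop's bar sits in the keeper under its lip (within 3 mm of the seat along the pull, and no higher than 5.5 mm or lower than 8.5 mm of the nominal seat) and the lid is held tight (less than 0.012 rad, about 2 mm, ajar) and at rest (value of joint lid below 0.012 rad and value of joint lever below 0.1 rad and velocity of joint lid between -0.05 and 0.05 rad/s and x of loop_bar in the frame of keeper_throat between -0.003 and 0.003 m and z of loop_bar in the frame of keeper_throat between -0.0085 and 0.0055 m); the robot touches nothing.
It fails at once if the mug is moved more than 30 mm (distance of mug from where it was at the start of the episode above 0.03 m).
It fails at once if the tape roll is moved more than 30 mm (distance of tape from where it was at the start of the episode above 0.03 m).
It fails at once if the earbud case is moved more than 30 mm (distance of earbuds from where it was at the start of the episode above 0.03 m).
It also fails if it takes over 58 s, if anything falls off the work surface, if the arm or the gripper's body presses on something with over 40 N, if the wrist force passes 120 N, or if a joint passes its speed limit or range.

## Working session

There is one attempt and no reset: what is moved stays moved. The work goes in short steps, Python scripts to look and compute and a shell command to move; the robot and the scene stay as the last step left them, time stands still between calls to the robot, and variables do not carry over. Pictures are saved under pics/ and viewed, at most 10 in all, crops included, and the job is handed in when it is done.

```bash
ls; mkdir -p pics
cat > h.py <<'E'
import numpy as np,cv2
from workcell import *
from scipy.spatial.transform import Rotation as R
def cam(name):
    s=get_state(); im,d=read_camera(name); i=camera_info(name); K=np.array(i["K"])
    if name=="wrist":
        T=np.eye(4);T[:3,:3]=R.from_euler('xyz',s["ee_rot"]).as_matrix();T[:3,3]=s["ee_pos"]
        W=T@np.array(i["tool_from_camera"])
    else:
        C=np.eye(4);C[:3,:3]=cv2.Rodrigues(np.array(i["rvec"],float))[0];C[:3,3]=np.ravel(i["tvec"]);W=np.linalg.inv(C)
    v,u=np.mgrid[:im.shape[0],:im.shape[1]]
    P=np.stack([(u-K[0,2])/K[0,0]*d,(v-K[1,2])/K[1,1]*d,d],-1)@W[:3,:3].T+W[:3,3]
    return im,d,P,K,W
E
python3 - <<'E'
from h import *
s=get_state();print(s)
for n in("scene","top"):
    im,d,P,K,W=cam(n);cv2.imwrite(f"pics/{n}.png",im);np.savez(f"pics/{n}.npz",im=im,P=P,K=K,W=W)
    print(n,W[:3,3],K[0,0])
E
```

```text
pics
{'t': 0.0, 'joint_positions': array([-9.13421493e-01,  2.55720341e-01,  1.07014380e-01, -4.80531846e-04,
       -1.42390675e+00, -2.84595329e-01]), 'joint_vel': array([-0.00019818,  0.00038992,  0.00162306,  0.00052448,  0.00143152,
       -0.00073338]), 'effort': array([-9.36324395e-04, -3.86626375e+01,  2.37937653e+01,  5.36542565e+00,
       -6.22236432e-03, -2.71579346e-07]), 'ee_pos': array([ 200.19138906, -511.75458065,  238.41285689]), 'ee_rot': array([ 3.13971589e+00, -5.38759841e-05, -2.76888386e+00]), 'ft_force': array([-0.4556727 , -0.12569398, -0.29272527]), 'torque': array([0.02330902, 0.00679295, 0.03512479]), 'grip_force': 0.0, 'opening': 0.997343255675683}
scene [ 149.31559882  792.09840262 1010.55228275] 495.57092289996746
top [ 471.05186625  -71.74240602 1105.34782355] 467.4222314841621
```

View pics/scene.png

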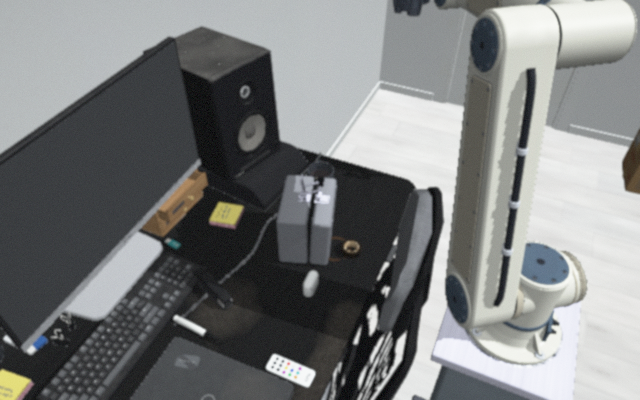

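View pics/top.png

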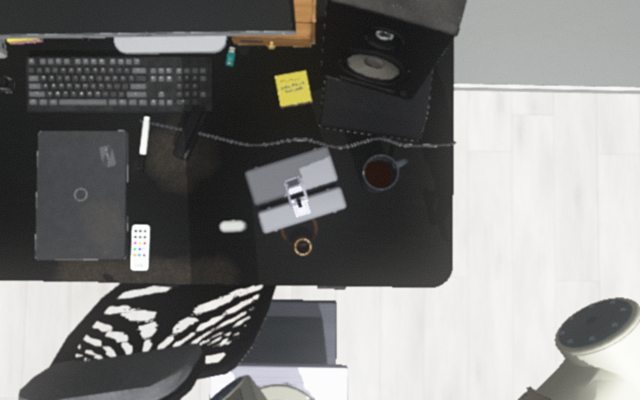

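The pictures show the case near (297,190) in the top view, with the lid towards the robot and the latch at (297,197). The tape is at (303,246), the mug at (380,172) and the earbuds at (232,226).

Run:
```python
from h import *
f=np.load("pics/top.npz");P=f["P"];im=f["im"]
sub=np.zeros(P.shape[:2],bool);sub[140:240,235:355]=1
m=sub&(P[...,2]>150)&(P[...,2]<170)
q=P[m]; print(m.sum(),np.median(q[:,2]))
r=cv2.minAreaRect(q[:,:2].astype(np.float32));print(r)
yaw=np.arctan2(0,1)
w,h=r[1];a=np.radians(r[2])
if w>h: a-=np.pi/2
# x axis along short side
print("yaw cand deg",np.degrees(a))
m2=sub&(P[...,2]>168)
c=np.array(r[0]);ex=np.array([np.cos(a),np.sin(a)]);ey=np.array([-ex[1],ex[0]])
loc=P[m2]; lx=(loc[:,:2]-c)@ex; ly=(loc[:,:2]-c)@ey
print(c,ex,ey)
px=np.argwhere(m2)
for k in np.argsort(lx)[::4]: print(px[k],np.round([lx[k],ly[k],loc[k,2]],1),im[tuple(px[k])])
crop=cv2.resize(im[150:240,240:350],None,fx=7,fy=6.5,interpolation=cv2.INTER_CUBIC);cv2.imwrite("pics/c1.png",crop)
```

```text
5123 160.84957748429883
((550.4638671875, -34.51118469238281), (136.64292907714844, 180.0989227294922), 18.796188354492188)
yaw cand deg 18.796188354492188
[550.46386719 -34.51118469] [0.9466707  0.32220272] [-0.32220272  0.9466707 ]
[141 292] [ -87.2   -9.7 1105.3] [49 49 50]
[151 343] [ -87.2   -9.7 1105.3] [35 35 35]
[163 325] [ -87.2   -9.7 1105.3] [187 180 179]
[230 346] [ -87.2   -9.7 1105.3] [40 40 39]
[207 290] [ -87.2   -9.7 1105.3] [184 177 173]
[200 316] [ -87.2   -9.7 1105.3] [187 180 176]
[198 312] [ -87.2   -9.7 1105.3] [180 174 171]
[195 301] [ -87.2   -9.7 1105.3] [44 43 43]
[178 272] [ -87.2   -9.7 1105.3] [135 131 128]
[222 327] [ -87.2   -9.7 1105.3] [46 46 42]
[219 246] [ -87.2   -9.7 1105.3] [33 33 31]
[212 334] [ -87.2   -9.7 1105.3] [124 118 116]
[186 335] [ -87.2   -9.7 1105.3] [52 51 50]
[169 340] [ -87.2   -9.7 1105.3] [38 39 37]
[207 299] [-41.3   2.2 227.5] [181 165 165]
[206 299] [-39.8   1.6 231.8] [88 82 81]
[205 299] [-38.1   1.  234.2] [53 49 47]
[204 299] [-36.4   0.4 234.2] [41 36 35]
[204 303] [-35.4  -6.5 175.3] [252 247 247]
[204 302] [-34.8  -4.
[... 2830 characters left out ...]
11.6 192.5] [142 131 130]
[184 286] [ 11.8  13.3 187.2] [162 149 149]
[179 297] [ 11.9 -10.3 211.5] [118 109 109]
[180 290] [ 12.2   2.8 229.4] [156 144 145]
[180 289] [ 12.3   4.5 233.1] [174 162 161]
[179 293] [ 12.5  -3.1 226.9] [149 136 136]
[181 289] [ 12.7   5.4 213.5] [132 121 119]
[179 292] [ 13.   -1.3 228. ] [170 157 155]
[183 286] [ 13.5  12.7 189.3] [146 133 133]
[180 288] [ 13.6   6.4 226.6] [174 161 160]
[177 296] [ 14.1  -9.7 229.6] [162 151 149]
[179 289] [ 14.5   4.  230.1] [178 167 165]
[178 291] [ 1.500e+01 -2.000e-01  2.308e+02] [170 156 157]
[178 290] [ 15.8   1.7 229.5] [155 146 145]
[177 293] [ 16.1  -4.3 227.7] [156 148 145]
[177 300] [ 16.9 -17.2 184.8] [145 137 134]
```

View pics/c1.png

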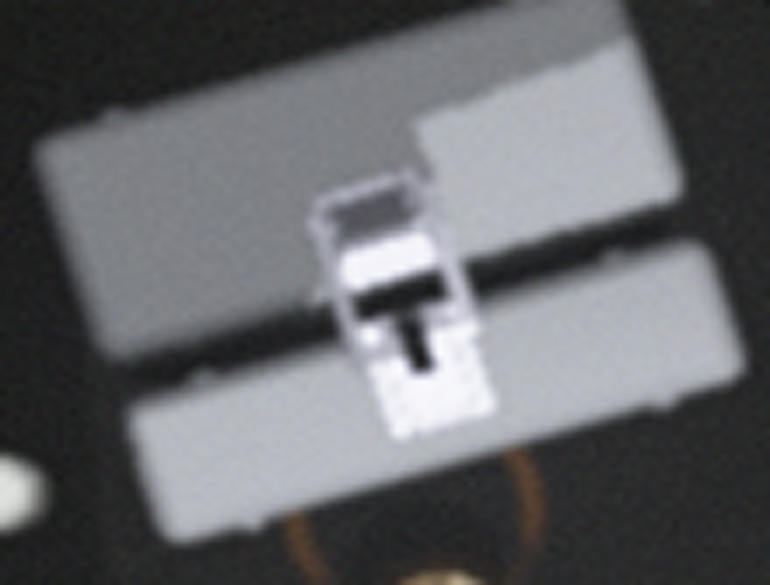

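The crop shows the lever upright, with its tip near (375,190). The loop is raised above the keeper plate (430,390), and the tab appears edge-on at (415,345). Measured in the case frame (rectangle centre c, yaw 18.8°), the tab is at lx≈-34, ly≈0, z≈228, and the lever tip is at lx≈14, z≈230. Both agree with the given sizes. Next I move above the tab.

```bash
python3 -m handwheel '{"travel":[[0,0,-10],[0,0,-20],[-22,17,-10],[-22,17,-10],[-22,17,-10],[-22,17,0],[-22,17,0],[-22,17,0],[-22,17,0],[-22,17,0]],"turn":[2.6,0,0,0,0,0,0,0,0,0],"gripper":[1,1,1,1,1,1,1,1,1,1]}'
python3 -m handwheel '{"travel":[[-22,17,0],[-22,17,0],[-22,17,0],[-22,17,0],[-22,17,0],[-22,17,0],[-22,17,0],[-22,17,0],[-22,17,0],[0,0,0]],"turn":[0,0,0,0,0,0,0,0,0,0],"gripper":[0.4,0.4,0.4,0.4,0.4,0.4,0.4,0.4,0.4,0.4]}'
```

```text
t: 0.93
ee_pos: [323.6, -325.4, 298.9]
ee_rot: [3.141, -0.0, -2.814]
ft_force: [0.7, 1.1, 0.6]
opening: 1.0
grip_force: 0.0
t: 1.77
ee_pos: [463.1, -115.1, 298.0]
ee_rot: [3.14, -0.001, -2.811]
ft_force: [0.3, 1.0, -0.1]
opening: 0.398
grip_force: 0.0
```

```bash
python3 -m handwheel '{"travel":[[-15,9.6,0],[-15,9.6,0],[-15,9.6,0],[-15,9.6,0],[-14.7,9.8,0],[0,0,0],[0,0,0],[0,0,0]],"turn":[0,0,0,0,0,0,0,0],"gripper":[0.4,0.4,0.4,0.4,0.4,0.4,0.4,0.4]}'
python3 - <<'E'
from h import *
print(get_state()["ee_pos"],tip_reach)
im,d,P,K,W=cam("wrist");print(np.array(camera_info("wrist")["tool_from_camera"]).round(2))
cv2.imwrite("pics/w1.png",im);np.savez("pics/w1.npz",im=im,P=P,K=K,W=W)
E
```

```text
t: 2.43
ee_pos: [516.8, -48.6, 299.2]
ee_rot: [-3.142, -0.0, -2.814]
ft_force: [-0.3, -0.6, -0.3]
opening: 0.406
grip_force: 0.0
[516.78231433 -48.61578606 299.16848331] 8.0
[[   0.     -0.96   -0.28   71.81]
 [   1.      0.      0.      1.05]
 [  -0.     -0.28    0.96 -133.83]
 [   0.      0.      0.      1.  ]]
```

View pics/w1.png

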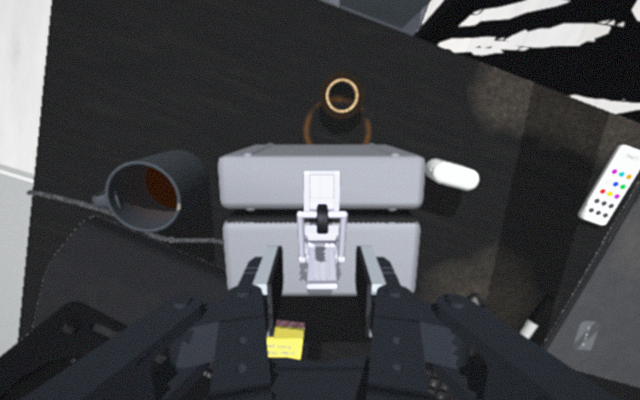

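The wrist view shows the tab at (322,217), the bar at (323,213), the keeper plate at (322,190), the lever tip at (321,287) and the seam near row 213. The case edges are level in the picture, so the yaw is right.

Run:
```python
from h import *
f=np.load("pics/w1.npz");P=f["P"];im=f["im"];ps=np.radians(18.8)
ex=np.array([np.cos(ps),np.sin(ps)]);ey=np.array([-ex[1],ex[0]]);c=np.array([550.46,-34.51])
L=np.dstack([(P[...,:2]-c)@ex,(P[...,:2]-c)@ey,P[...,2]])
for r in (165,190):
    for a in((200,240),(400,445)): print(r,[tuple(L[r,k].round(0).astype(int)) for k in range(a[0],a[1],4)])
print("col280 top face")
for r in range(140,305,6): print(r,L[r,250].round(1),L[r,390].round(1))
print("mid")
for r in range(164,300,3): print(r,im[r,322],L[r,322].round(1),L[r,302].round(1),L[r,343].round(1))
print("dark tab")
g=im.max(2);m=(g<75);m[:200]=0;m[236:]=0;m[:,:308]=0;m[:,337:]=0;m&=(L[...,2]>205)
print(m.sum(),L[m].min(0),L[m].max(0),np.median(L[m],0))
```

```text
165 [(np.int64(-36), np.int64(-153), np.int64(15)), (np.int64(-34), np.int64(-152), np.int64(2)), (np.int64(-33), np.int64(-148), np.int64(-1)), (np.int64(-33), np.int64(-143), np.int64(-3)), (np.int64(-33), np.int64(-138), np.int64(-2)), (np.int64(-60), np.int64(-85), np.int64(155)), (np.int64(-61), np.int64(-81), np.int64(157)), (np.int64(-61), np.int64(-78), np.int64(157)), (np.int64(-61), np.int64(-74), np.int64(157)), (np.int64(-61), np.int64(-71), np.int64(157))]
165 [(np.int64(-61), np.int64(67), np.int64(157)), (np.int64(-61), np.int64(70), np.int64(157)), (np.int64(-61), np.int64(74), np.int64(158)), (np.int64(-61), np.int64(77), np.int64(158)), (np.int64(-61), np.int64(81), np.int64(156)), (np.int64(-60), np.int64(84), np.int64(155)), (np.int64(-61), np.int64(88), np.int64(156)), (np.int64(-37), np.int64(137), np.int64(19)), (np.int64(-39), np.int64(138), np.int64(29)), (np.int64(-41), np.int64(139), np.int64(39)), (np.int64(-41), np.int64(143), np.int64(41)), (np.int64(-41), np.int64(148), np.int64(43))]
190 [(np.int64(-9), np.int64(-148), np.int64(37)), (np.int64(-4), np.
[... 5179 characters left out ...]
8.9] [ 44.8  21.2 158.1]
281 [179 162 160] [ 11.7   1.  222. ] [ 47.2 -16.9 159.5] [ 47.3  21.1 159.2]
284 [248 237 236] [ 10.4   0.9 228.4] [ 50.3 -16.9 159.5] [ 50.3  21.2 159.4]
287 [254 247 246] [ 12.3   0.9 229.2] [ 54.2 -17.  158.2] [ 53.4  21.2 159.6]
290 [141 133 127] [ 56.3   1.7 159.9] [ 56.3 -17.  160. ] [ 56.6  21.3 159.4]
293 [117 111 109] [ 59.9   1.7 159.3] [ 60.4 -17.1 158.5] [ 60.9  21.5 157.6]
296 [59 53 54] [163.1   3.5  -0.5] [164.1 -26.3  -2.2] [162.9  34.8  -0.4]
299 [29 28 36] [168.2   3.6  -0.5] [169.1 -26.4  -2. ] [168.1  34.9  -0.4]
dark tab
197 [-43.74160458  -3.19464121 207.94815421] [-28.40211334   3.95591838 233.33028758] [-36.53310226   0.70924981 230.65776519]
```

```bash
python3 -m handwheel '{"travel":[[0,2.3,15],[0,0,20],[0,0,20],[0,0,12],[0,0,7],[0,0,0],[0,0,0]],"turn":[0,0,0,0,0,0,0],"gripper":[0.4,0.4,0.4,0.4,0.4,0.4,0.4]}'
python3 -m handwheel '{"travel":[[0,0,0],[0,0,0],[0,0,0],[0,0,0],[0,0,0],[0,0,0]],"turn":[0,0,0,0,0,0],"gripper":[0,0,0,0,0,0]}' 30
```

```text
t: 3.07
ee_pos: [516.1, -46.8, 226.0]
ee_rot: [-3.141, 0.001, -2.815]
ft_force: [-0.3, 0.1, 0.4]
opening: 0.403
grip_force: 0.0
t: 3.57
ee_pos: [516.2, -46.6, 226.0]
ee_rot: [-3.141, 0.001, -2.814]
ft_force: [-1.3, -1.5, 4.4]
opening: 0.079
grip_force: 34.2
```

```bash
cat >> h.py <<'E'
from scipy.optimize import fsolve
Lh=np.array([6.,171.5])
def fk(th,e):
    h=Lh+14*np.array([np.cos(th-.262),np.sin(th-.262)]);o=np.array([-np.cos(e),np.sin(e)]);u=np.array([np.sin(e),np.cos(e)])
    return h+48*o,h+58*o+18*u
def solve(p,k,g): return fsolve(lambda q:fk(*q)[k]-p,g)
def loc():
    s=get_state();d=s["ee_pos"][:2]-np.array([550.46,-34.51]);a=np.radians(18.8)
    return np.array([d@[np.cos(a),np.sin(a)],d@[-np.sin(a),np.cos(a)],s["ee_pos"][2]])
E
python3 - <<'E'
from h import *
l=loc();print(l)
q=solve(np.array([-35.8,224.5]),1,(1.42,.4));print(q,fk(*q))
t0=fk(*q)[1]
for b in [(-38,205),(-44,198),(-44.5,185),(-44.5,175),(-44.5,170),(-44.5,166),(-44.5,168),(-36,168)]:
    q=solve(np.array(b,float),0,(1.9 if b[0]<-40 else 1.6,.4));t=fk(*q)[1];print(b,q.round(2),(t-t0).round(1),fk(*q)[0].round(1))
E
```

```text
[-36.30585979  -0.44555687 226.01180401]
[1.52792069 0.41039348] (array([-33.8118239 , 204.00494802]), array([-35.8, 224.5]))
(-38, 205) [1.84 0.42] [-4.  1.] [-38. 205.]
(-44, 198) [2.11 0.27] [-12.9  -6.5] [-44. 198.]
(-44.5, 185) [ 2.01 -0.01] [-18.8 -21.6] [-44.5 185. ]
(-44.5, 175) [ 2.09 -0.21] [-22.2 -34. ] [-44.5 175. ]
(-44.5, 170) [ 2.18 -0.31] [-23.7 -40.4] [-44.5 170. ]
(-44.5, 166) [ 2.28 -0.39] [-24.8 -45.6] [-44.5 166. ]
(-44.5, 168) [ 2.23 -0.35] [-24.3 -43. ] [-44.5 168. ]
(-36, 168) [ 1.63 -0.37] [-16.  -43.3] [-36. 168.]
```

```bash
python3 -m handwheel '{"travel":[[4,0,-1],[4.3,0,3.5],[4.6,0,4],[1.5,0,4],[1.5,0,4],[1.3,0,3.5],[1.3,0,3.5],[0,0,0],[0,0,0]],"turn":[0,0,0,0,0,0,0,0,0],"gripper":[0,0,0,0,0,0,0,0,0]}' 30; python3 -c "
from h import *
l=loc();print(l);q=solve(np.array([l[0]+.5,l[2]-1.5]),1,(2,0));print(q,fk(*q)[0])"
```

```text
t: 4.32
ee_pos: [497.5, -52.8, 203.3]
ee_rot: [3.141, -0.002, -2.814]
ft_force: [-2.2, -2.7, 2.2]
opening: 0.079
grip_force: 34.1
[-56.07325768  -0.26187908 203.25149212]
[ 2.06053514 -0.02382828] [-45.14722795 183.99486226]
```

```bash
python3 -m handwheel '{"travel":[[0.7,0,3],[0.6,0,3],[0.6,0,3],[0.5,0,2.5],[0,0,0],[0,0,0]],"turn":[0,0,0,0,0,0],"gripper":[0,0,0,0,0,0]}' 30
python3 - <<'E'
from h import *
l=loc();print(l);q=solve(np.array([l[0]+.5,l[2]-1.5]),1,(2,-.2));print(q,fk(*q)[0])
im,d,P,K,W=cam("wrist");cv2.imwrite("pics/w2.png",cv2.resize(im[120:320,200:440],None,fx=3,fy=3,interpolation=cv2.INTER_CUBIC))
E
```

```text
t: 4.82
ee_pos: [495.8, -53.3, 192.0]
ee_rot: [3.142, -0.001, -2.814]
ft_force: [-1.7, -1.0, 2.9]
opening: 0.081
grip_force: 34.3
[-57.80519424  -0.21210283 192.01887585]
[ 2.03475973 -0.21347925] [-43.71869113 175.04609544]
```

View pics/w2.png

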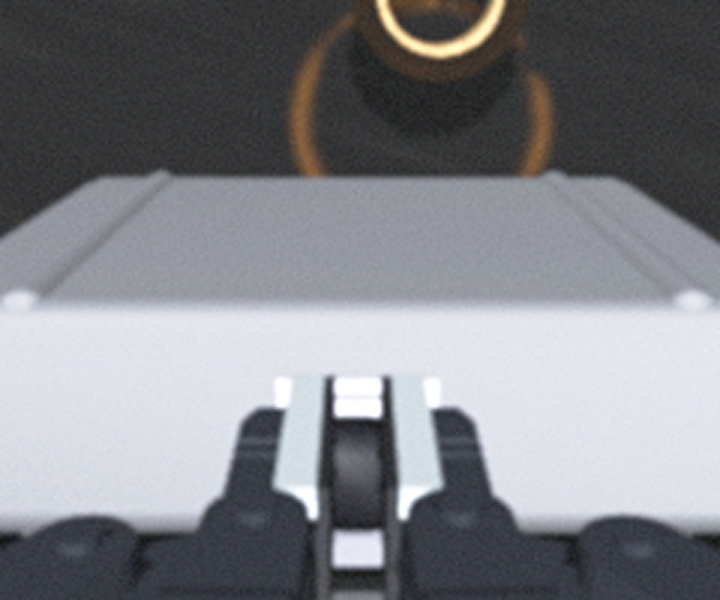

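The picture shows the tab held between the pads at (358,460), with the keeper floor plate's end behind it at (358,395) and nothing jammed. I now feel downwards for the floor.

```bash
python3 -m handwheel '{"travel":[[0.4,0,2],[0.4,0,2],[0.4,0,2],[0.3,0,1.5],[0,0,0],[0,0,0]],"turn":[0,0,0,0,0,0],"gripper":[0,0,0,0,0,0]}' 30; python3 -m handwheel '{"travel":[[0.3,0,1],[0.3,0,1],[0,0,0]],"turn":[0,0,0],"gripper":[0,0,0]}' 30;python3 -m handwheel '{"travel":[[0.2,0,1],[0,0,0]],"turn":[0,0],"gripper":[0,0]}' 30; python3 -c "
from h import *
l=loc();print(l);q=solve(np.array([l[0]+.5,l[2]-1.5]),1,(2,-.3));print(q,fk(*q)[0])"
```

```text
t: 5.37
ee_pos: [495.3, -53.5, 184.8]
ee_rot: [-3.141, 0.001, -2.814]
ft_force: [1.8, -1.1, 3.2]
opening: 0.082
grip_force: 34.2
t: 5.62
ee_pos: [494.8, -53.7, 182.9]
ee_rot: [-3.141, 0.001, -2.814]
ft_force: [2.8, 0.5, 3.0]
opening: 0.079
grip_force: 34.2
t: 5.78
ee_pos: [494.4, -53.8, 181.8]
ee_rot: [-3.142, 0.001, -2.814]
ft_force: [2.6, -0.0, 4.0]
opening: 0.083
grip_force: 34.2
[-5.92905321e+01 -1.77743147e-01  1.81805125e+02]
[ 2.13985373 -0.37574942] [-42.88274762 167.23063084]
```

Force is still low, so I keep going 1 mm at a time.

```bash
python3 -m handwheel '{"travel":[[0.2,0,1],[0,0,0]],"turn":[0,0],"gripper":[0,0]}' 30 | grep -E "pos|force"; python3 -m handwheel '{"travel":[[0.2,0,1],[0,0,0]],"turn":[0,0],"gripper":[0,0]}' 30| grep -E "pos|force"; python3 -m handwheel '{"travel":[[0.2,0,1],[0,0,0]],"turn":[0,0],"gripper":[0,0]}' 30| grep -E "pos|force"; python3 -m handwheel '{"travel":[[0.2,0,0.5],[0,0,0]],"turn":[0,0],"gripper":[0,0]}' 30| grep -E "pos|force"
```

```text
ee_pos: [493.9, -53.9, 180.6]
ft_force: [1.9, -0.7, 3.7]
grip_force: 34.0
ee_pos: [493.6, -54.1, 179.6]
ft_force: [2.2, -0.3, 4.0]
grip_force: 33.9
ee_pos: [493.4, -54.2, 179.0]
ft_force: [2.5, -1.6, 5.5]
grip_force: 34.1
ee_pos: [493.4, -54.2, 178.9]
ft_force: [0.5, -0.5, 7.3]
grip_force: 34.3
```

```bash
python3 -m handwheel '{"travel":[[0,0,0.7],[0,0,0],[0,0,0]],"turn":[0,0,0],"gripper":[0,0,0]}' 30| grep -E "pos|force"; python3 -c "
from h import *
l=loc();print(l);q=solve(np.array([l[0]+.5,l[2]-1.5]),1,(2.2,-.4));print(q,fk(*q)[0])"
```

```text
ee_pos: [493.4, -54.3, 178.7]
ft_force: [-0.6, -0.0, 10.9]
grip_force: 34.7
[-60.40255379  -0.33031108 178.70554112]
[ 2.24380515 -0.41857404] [-43.44961502 164.82407085]
```

```bash
python3 -m handwheel '{"travel":[[0,0,-1.5],[-0.3,0,-1.2],[-0.3,0,-1],[0,0,0],[0,0,0]],"turn":[0,0,0,0,0],"gripper":[0,0,0,0,0]}' 30| grep -E "pos|force"; python3 -m handwheel '{"travel":[[-1,0,0],[-1,0,0],[-1,0,0],[0,0,0]],"turn":[0,0,0,0],"gripper":[0,0,0,0]}' 30| grep -E "pos|force"; python3 -c "
from h import *
l=loc();print(l);q=solve(np.array([l[0]+.5,l[2]-1.5]),1,(2.2,-.4));print(q,fk(*q)[0])"
```

```text
ee_pos: [493.1, -54.1, 180.5]
ft_force: [1.2, -1.0, -0.4]
grip_force: 33.4
ee_pos: [495.7, -53.2, 180.6]
ft_force: [-2.3, -3.2, 0.3]
grip_force: 33.4
[-5.78463132e+01 -9.44200799e-02  1.80571544e+02]
[ 2.04338395 -0.40185361] [-41.10268809 166.4167174 ]
```

```bash
python3 -m handwheel '{"travel":[[-0.5,0,-0.6],[-1,0,0],[-1,0,0],[0,0,0]],"turn":[0,0,0,0],"gripper":[0,0,0,0]}' 30| grep -E "pos|force"; python3 -m handwheel '{"travel":[[-1,0,0],[-1,0,0],[0,0,0]],"turn":[0,0,0],"gripper":[0,0,0]}' 30| grep -E "pos|force"; python3 -m handwheel '{"travel":[[-1,0,0],[0,0,0]],"turn":[0,0],"gripper":[0,0]}' 30| grep -E "pos|force"; python3 -c "
from h import *
l=loc();print(l);q=solve(np.array([l[0]+.5,l[2]-1.5]),1,(1.8,-.4));print(q,fk(*q)[0])"
```

```text
ee_pos: [497.1, -52.8, 181.0]
ft_force: [-6.5, -5.1, 0.1]
grip_force: 33.4
ee_pos: [498.0, -52.5, 180.8]
ft_force: [-9.8, -5.4, 0.9]
grip_force: 33.6
ee_pos: [498.5, -52.3, 180.7]
ft_force: [-10.3, -6.1, 1.1]
grip_force: 33.6
[-5.49359660e+01 -1.29354523e-01  1.80707024e+02]
[ 1.83522403 -0.40472997] [-38.15600835 166.59897187]
```

```bash
python3 -m handwheel '{"travel":[[1,0,0],[1,0,0],[0,0,0]],"turn":[0,0,0],"gripper":[0,0,0]}' 30| grep -E "pos|force"; python3 -m handwheel '{"travel":[[0,0,-1.2],[0,0,0]],"turn":[0,0],"gripper":[0,0]}' 30| grep -E "pos|force";python3 -m handwheel '{"travel":[[0,0,-1.2],[0,0,0]],"turn":[0,0],"gripper":[0,0]}' 30| grep -E "pos|force"
```

```text
ee_pos: [498.4, -52.3, 180.8]
ft_force: [-3.6, -4.9, -2.8]
grip_force: 33.1
ee_pos: [498.4, -52.3, 181.8]
ft_force: [-3.3, -4.3, -3.0]
grip_force: 32.9
ee_pos: [498.6, -52.1, 183.1]
ft_force: [-2.6, -4.3, -4.8]
grip_force: 32.8
```

```bash
python3 -m handwheel '{"travel":[[0,0,-1.2],[0,0,0]],"turn":[0,0],"gripper":[0,0]}' 30| grep -E "pos|force"; python3 -m handwheel '{"travel":[[0,0,-1.2],[0,0,0]],"turn":[0,0],"gripper":[0,0]}' 30| grep -E "pos|force";python3 -c "
from h import *
l=loc();print(l);q=solve(np.array([l[0]+.5,l[2]-1.5]),1,(1.8,-.4));print(q,fk(*q)[0])"
```

```text
ee_pos: [499.1, -52.0, 184.7]
ft_force: [-3.2, -3.6, -4.2]
grip_force: 32.7
ee_pos: [499.5, -51.9, 186.2]
ft_force: [-3.1, -4.3, -5.2]
grip_force: 32.7
[-5.38156464e+01 -3.86606030e-02  1.86239797e+02]
[ 1.73195768 -0.31226737] [-38.26934339 170.68245832]
```

The bar rose freely past where the lip should have stopped it, so it was resting against the lip's outer edge. I'll go back out, touch the floor again, and draw in lower.

```bash
python3 -m handwheel '{"travel":[[2,0,0],[2,0,0],[2,0,0],[1.5,0,0],[0,0,0],[0,0,0],[0,0,0]],"turn":[0,0,0,0,0,0,0],"gripper":[0,0,0,0,0,0,0]}' 30| grep -E "pos|ft"; python3 -m handwheel '{"travel":[[0.4,0,1.5],[0.4,0,1.5],[0.3,0,1.5],[0,0,1],[0,0,0],[0,0,0],[0,0,0]],"turn":[0,0,0,0,0,0,0],"gripper":[0,0,0,0,0,0,0]}' 30| grep -E "pos|ft"; python3 -c "
from h import *
l=loc();print(l);q=solve(np.array([l[0]+.5,l[2]-1.5]),1,(2.2,-.4));print(q,fk(*q)[0])
im,d,P,K,W=cam('scene');cv2.imwrite('pics/s2.png',cv2.resize(im[150:230,270:350],(720,600),interpolation=cv2.INTER_CUBIC))"
```

```text
ee_pos: [496.3, -52.8, 185.9]
ft_force: [11.5, -2.2, -17.6]
ee_pos: [492.6, -54.6, 182.1]
ft_force: [2.7, -0.5, 3.9]
[-61.26480689  -0.3203493  182.12157477]
[ 2.28638393 -0.35797109] [-45.09196675 167.266348  ]
```

View pics/s2.png

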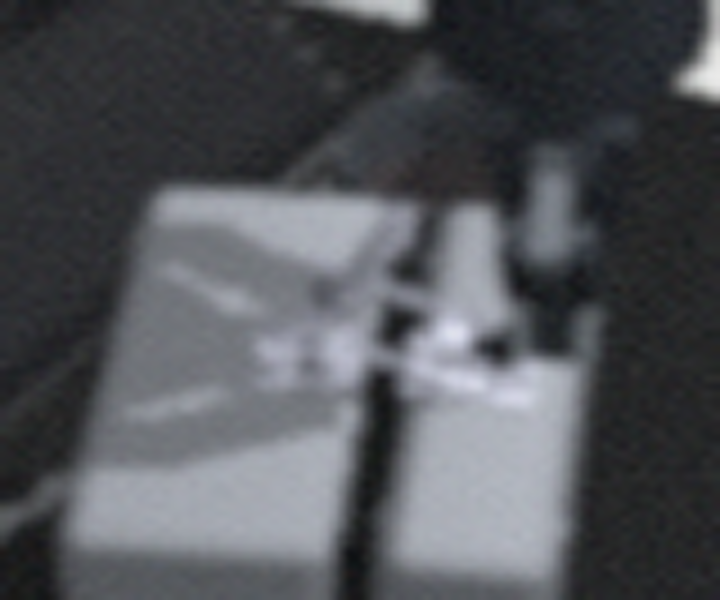

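The outward pull was resisted (12 N outward, 18 N down), so the bar had in fact been hooked. It came back out when I lowered the tab. The view shows the tab and bar over the keeper at about (490,350). I'll draw it in again the same way.

```bash
python3 -m handwheel '{"travel":[[0,0,1.2],[-1,0,0],[-1.5,0,0],[-1.5,0,0],[-1.5,0,0],[0,0,0],[0,0,0],[0,0,0]],"turn":[0,0,0,0,0,0,0,0],"gripper":[0,0,0,0,0,0,0,0]}' 30| grep -E "pos|ft"; python3 -m handwheel '{"travel":[[-1,0,0],[-1,0,0],[0,0,0],[0,0,0],[0,0,0]],"turn":[0,0,0,0,0],"gripper":[0,0,0,0,0]}' 30| grep -E "pos|ft"; python3 -m handwheel '{"travel":[[-1,0,0],[-1,0,0],[0,0,0],[0,0,0],[0,0,0]],"turn":[0,0,0,0,0],"gripper":[0,0,0,0,0]}' 30| grep -E "pos|ft"; python3 -c "
from h import *
l=loc();print(l);q=solve(np.array([l[0]+.5,l[2]-1.5]),1,(1.8,-.4));print(q,fk(*q)[0])"
```

```text
ee_pos: [493.8, -54.3, 179.6]
ft_force: [-8.9, -2.3, 10.9]
ee_pos: [495.8, -53.6, 179.7]
ft_force: [-7.8, -1.5, 10.0]
ee_pos: [497.1, -53.2, 179.8]
ft_force: [-9.8, -3.0, 12.3]
[-56.47808897  -0.47758036 179.82100512]
[ 1.95188351 -0.417767  ] [-39.53514792 165.92626069]
```

```bash
python3 -m handwheel '{"travel":[[0,0,-1],[0,0,-1],[0,0,-0.5],[0,0,0],[0,0,0]],"turn":[0,0,0,0,0],"gripper":[0,0,0,0,0]}' 30| grep -E "pos|ft"; python3 -m handwheel '{"travel":[[-1,0,0],[-1,0,0],[0,0,0],[0,0,0],[0,0,0]],"turn":[0,0,0,0,0],"gripper":[0,0,0,0,0]}' 30| grep -E "pos|ft"; python3 -c "
from h import *
l=loc();print(l);q=solve(np.array([l[0]+.5,l[2]-1.5]),1,(1.8,-.4));print(q,fk(*q)[0])"
```

```text
ee_pos: [497.4, -52.8, 180.6]
ft_force: [-5.1, -4.0, 1.9]
ee_pos: [498.2, -52.5, 180.5]
ft_force: [-7.0, -3.7, 3.7]
[-55.23431312  -0.20654397 180.48083076]
[ 1.85821658 -0.40840128] [-38.4081772  166.43263224]
```

```bash
python3 -m handwheel '{"travel":[[0,0,-0.7],[1,0,0],[0,0,0],[0,0,0],[0,0,0]],"turn":[0,0,0,0,0],"gripper":[0,0,0,0,0]}' 30| grep -E "pos|ft"; python3 -m handwheel '{"travel":[[0,0,0],[0,0,0],[0,0,0],[0,0,0],[0,0,-5],[0,0,-15],[0,0,-20],[0,0,-20],[0,0,-20],[0,0,0]],"turn":[0,0,0,0,0,0,0,0,0,0],"gripper":[0.3,0.3,0.3,0.3,0.3,0.3,0.3,0.3,0.3,0.3]}'| grep -E "pos|ft|open"; python3 -m handwheel '{"travel":[[0,0,-15],[0,0,-20],[0,0,0],[0,0,0],[0,0,0]],"turn":[0,0,0,0,0],"gripper":[0.3,0.3,0.3,0.3,0.3]}'| grep -E "pos|ft|open"
python3 - <<'E'
from h import *
print(loc())
im,d,P,K,W=cam("wrist");np.savez("pics/w3.npz",im=im,P=P,K=K,W=W);cv2.imwrite("pics/w3.png",cv2.resize(im[150:300,230:410],None,fx=4,fy=4,interpolation=cv2.INTER_CUBIC))
E
```

```text
ee_pos: [498.2, -52.4, 180.9]
ft_force: [-4.8, -4.4, 0.1]
ee_pos: [503.8, -51.5, 268.0]
ft_force: [0.6, -0.9, -0.1]
opening: 0.302
ee_pos: [501.7, -51.0, 297.8]
ft_force: [0.4, 0.1, -0.4]
opening: 0.304
[-5.15241681e+01  7.62194018e-02  2.97816785e+02]
```

View pics/w3.png

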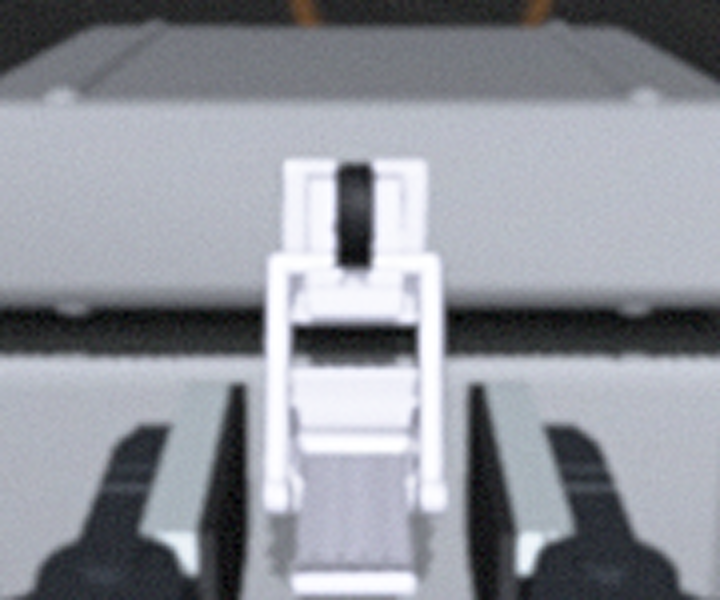

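The view shows the bar uncovered across its full width at crop rows 255-270. The lip and post block is behind it at rows 280-320. I'll check the depths.

Run:
```python
from h import *
f=np.load("pics/w3.npz");P=f["P"];im=f["im"];a=np.radians(18.8);c=np.array([550.46,-34.51])
ex=np.array([np.cos(a),np.sin(a)]);ey=np.array([-ex[1],ex[0]])
L=np.dstack([(P[...,:2]-c)@ex,(P[...,:2]-c)@ey,P[...,2]])
for r in range(186,300,2): print(r,*[str(L[r,k].round(1)) + str(im[r,k,0]) for k in (302,310,319,326)])
print(L[215:235,250].round(0)[::3])
```

```text
186 [-57.9 -13.1 157.1]199 [-58.   -6.2 157.4]194 [-58.    1.4 157.4]200 [-57.9   7.4 156.8]197
188 [-56.3 -13.1 157.4]195 [-56.3  -6.2 157.6]197 [-56.1   1.4 156.7]202 [-56.1   7.4 156.8]200
190 [-55.  -13.  159.4]243 [-55.   -6.2 159.5]241 [-59.7   1.4 178.1]153 [-54.9   7.4 159. ]244
192 [-53.7 -12.9 161.1]253 [-53.5  -6.2 160.3]250 [-58.7   1.4 180.6]49 [-53.6   7.4 160.6]249
194 [-51.9 -12.9 160.9]251 [-52.4  -6.1 162.9]235 [-58.4   1.4 185.6]52 [-51.9   7.4 160.8]235
196 [-49.6 -13.1 158.9]251 [-50.5  -6.2 162.2]253 [-56.6   1.4 184.7]67 [-50.4   7.4 161.7]253
198 [-47.9 -13.1 159.1]250 [-48.7  -6.2 162.1]253 [-55.2   1.4 185.4]84 [-48.8   7.4 162.5]253
200 [-46.2 -13.1 159.4]250 [-46.7  -6.2 161.2]253 [-54.    1.4 186.9]90 [-46.9   7.4 161.8]253
202 [-44.3 -13.1 159.1]249 [-44.9  -6.2 161.1]253 [-52.3   1.4 186.5]77 [-45.3   7.4 162.2]253
204 [-43.  -13.1 160.6]251 [-43.3  -6.2 161.6]252 [-51.1   1.4 188.1]61 [-43.2   7.4 161.4]254
206 [-40.9 -13.2 159.6]251 [-41.7  -6.2 162.2]253 [-49.3   1.4 187.5]47 [-41.9   7.4 163. ]253
208 [-39.5 -13.1 161. ]250 [-40.3  -6.2 163.3]253 [-
[... 3773 characters left out ...]
8 [ 38.6 -14.2 159.5]133 [  5.   -5.2 216. ]199 [  4.6   1.5 216.6]204 [  4.8   6.6 216.3]190
290 [ 41.2 -14.3 158.7]152 [  4.2  -5.1 220.2]177 [  4.    1.4 220.3]187 [  4.1   6.5 220.2]176
292 [ 43.2 -14.3 158.9]160 [  2.3  -4.9 225.9]176 [  1.9   1.4 226.5]173 [  2.    6.4 226.4]187
294 [ 45.4 -14.3 158.8]195 [  2.3  -4.8 228.4]254 [  2.5   1.4 228.1]255 [  2.5   6.3 228.2]255
296 [ 47.1 -14.3 159.5]193 [  3.1  -4.8 229.8]254 [  3.8   1.4 228.6]255 [  3.3   6.3 229.5]255
298 [ 49.3 -14.4 159.3]188 [ 48.6  -6.8 160.4]215 [ 50.    1.6 158.2]215 [ 48.4   8.1 160.7]215
[[-32. -59. 159.]
 [-30. -59. 158.]
 [-26. -59. 157.]
 [-24. -59. 158.]
 [-19. -60. 153.]
 [-14. -62. 147.]
 [-14. -61. 154.]]
```

The depths show the bar is in fact under the lip. The lip's top spans lx -36 to -28 at z 175, so the seat is at lx≈-32.5. The bar's centre is at lx≈-34, z≈166.5, inside the window, and the lever stands upright with its face at lx 4. Now I shut the fingers and push the lever.

```bash
python3 -m handwheel '{"travel":[[-10,1,0],[-10,0,10],[-5,0,15],[0,0,15],[0,0,15],[0,0,10],[0,0,6],[0,0,0],[0,0,0],[0,0,0]],"turn":[0,0,0,0,0,0,0,0,0,0],"gripper":[0,0,0,0,0,0,0,0,0,0]}'| grep -E "pos|ft|open"; python3 -m handwheel '{"travel":[[-6,0,0],[-6,0,0],[-4,0,0],[-3,0,0],[0,0,0],[0,0,0]],"turn":[0,0,0,0,0,0],"gripper":[0,0,0,0,0,0]}'| grep -E "pos|ft|open"; python3 -c "
from h import *
print(loc())"
```

```text
ee_pos: [525.8, -42.3, 228.0]
ft_force: [0.2, 0.1, 0.6]
opening: 0.0
ee_pos: [543.4, -36.1, 227.0]
ft_force: [-0.5, -0.4, 0.0]
opening: 0.001
[ -7.23025253   0.7779288  227.04473437]
```

```bash
python3 -m handwheel '{"travel":[[-3,0,0],[-3,0,0],[-3,0,0.5],[-3,0,0.5],[0,0,0],[0,0,0]],"turn":[0,0,0,0,0,0],"gripper":[0,0,0,0,0,0]}'| grep -E "pos|ft"; python3 -m handwheel '{"travel":[[-3,0,1],[-3,0,1],[-3,0,1.5],[-3,0,1.5],[0,0,0],[0,0,0]],"turn":[0,0,0,0,0,0],"gripper":[0,0,0,0,0,0]}'| grep -E "pos|ft"; python3 -c "
from h import *
print(loc())"
```

```text
ee_pos: [554.9, -32.2, 226.1]
ft_force: [-0.7, -0.6, 1.3]
ee_pos: [566.2, -28.3, 220.9]
ft_force: [-1.3, -0.5, 0.8]
[ 16.93581351   0.79022092 220.86750435]
```

```bash
cat >> h.py <<'E'
def chk():
    im,d,P,K,W=cam("wrist");a=np.radians(18.8);c=np.array([550.46,-34.51])
    L=np.dstack([(P[...,:2]-c)@[np.cos(a),np.sin(a)],(P[...,:2]-c)@[-np.sin(a),np.cos(a)],P[...,2]])
    for y in (-15,-7,8,16,60):
        m=(abs(L[...,1]-y)<1.2)&(L[...,0]>-62)&(L[...,0]<70)&(L[...,2]>140)
        q=L[m];q=q[np.argsort(q[:,0])]
        b=np.round(q[:,0]/3).astype(int)
        print(y,[(int(3*k),float(q[b==k,2].max().round(0))) for k in np.unique(b)])
    return im
E
python3 -c "
from h import *
im=chk();cv2.imwrite('pics/w4.png',im)"
```

```text
-15 [(-63, 157.0), (-60, 158.0), (-57, 160.0), (-54, 160.0), (-51, 160.0), (-48, 161.0), (-45, 161.0), (-42, 161.0), (-39, 162.0), (-36, 161.0), (-33, 170.0), (-30, 171.0), (-27, 171.0), (-24, 172.0), (-21, 173.0), (-18, 174.0), (-15, 175.0), (-12, 176.0), (-9, 178.0), (-6, 179.0), (-3, 307.0), (0, 302.0), (3, 182.0), (6, 182.0), (9, 263.0), (12, 186.0), (15, 186.0), (18, 186.0), (21, 163.0), (27, 159.0), (30, 160.0), (33, 161.0), (36, 161.0), (39, 160.0)]
-7 [(-63, 156.0), (-60, 158.0), (-57, 160.0), (-54, 160.0), (-51, 161.0), (-48, 164.0), (-45, 164.0), (-42, 165.0), (-39, 164.0), (-36, 164.0), (-33, 176.0), (-30, 176.0), (-27, 176.0), (-24, 177.0), (-21, 165.0), (-18, 164.0), (-15, 161.0), (-12, 158.0), (-9, 162.0), (-6, 163.0), (-3, 307.0), (0, 303.0), (3, 271.0), (6, 270.0), (9, 242.0), (12, 190.0), (15, 196.0), (18, 200.0)]
8 [(-63, 157.0), (-60, 159.0), (-57, 160.0), (-54, 160.0), (-51, 162.0), (-48, 164.0), (-45, 164.0), (-42, 164.0), (-39, 165.0), (-36, 165.0), (-33, 176.0), (-30, 177.0), (-27, 176.0), (-24, 176.0), (-21, 164.0), (-18, 164.0), (-15, 161.0), (-12, 159.0), (-
[... 447 characters left out ...]
44.0), (12, 186.0), (15, 187.0), (18, 185.0), (21, 161.0), (27, 160.0), (30, 160.0), (33, 161.0), (36, 160.0)]
60 [(-63, 157.0), (-60, 158.0), (-57, 160.0), (-54, 159.0), (-51, 160.0), (-48, 160.0), (-45, 160.0), (-42, 160.0), (-39, 160.0), (-36, 160.0), (-33, 160.0), (-30, 160.0), (-27, 160.0), (-24, 160.0), (-21, 159.0), (-18, 158.0), (-15, 157.0), (-12, 158.0), (-9, 158.0), (-6, 159.0), (-3, 160.0), (0, 160.0), (3, 301.0), (6, 297.0), (9, 161.0), (12, 161.0), (15, 161.0), (18, 161.0), (21, 160.0), (24, 160.0), (27, 160.0), (30, 160.0), (33, 160.0), (36, 161.0), (39, 160.0), (42, 160.0), (45, 160.0), (48, 160.0), (51, 160.0), (54, 160.0), (57, 159.0), (60, 159.0), (63, 158.0), (66, 155.0)]
```

The bar (top at z 170) is under the lip (z 176), and both have moved towards +x, so the lid is being drawn in. I continue along the arc.

```bash
python3 -m handwheel '{"travel":[[-2.5,0,1.3],[-2.5,0,1.3],[-2.5,0,1.4],[-2.6,0,2.4],[-2.6,0,2.4],[-2.6,0,2.4],[-2.6,0,2.4],[0,0,0],[0,0,0]],"turn":[0,0,0,0,0,0,0,0,0],"gripper":[0,0,0,0,0,0,0,0,0]}'| grep -E "pos|ft"; python3 -m handwheel '{"travel":[[-1.8,0,3.2],[-1.8,0,3.2],[-1.8,0,3.2],[-1.8,0,3.2],[0,0,0],[0,0,0]],"turn":[0,0,0,0,0,0],"gripper":[0,0,0,0,0,0]}'| grep -E "pos|ft"; python3 -c "
from h import *
print(loc())"
```

```text
ee_pos: [583.5, -22.3, 207.4]
ft_force: [0.8, -0.1, -0.5]
ee_pos: [589.4, -20.3, 194.2]
ft_force: [0.6, 0.3, 0.6]
[ 41.46655422   0.85932215 194.16840875]
```

```bash
python3 -m handwheel '{"travel":[[-0.6,0,3],[-0.6,0,3],[-0.6,0,3],[0,0,0],[0,0,0]],"turn":[0,0,0,0,0],"gripper":[0,0,0,0,0]}'| grep -E "pos|ft"; python3 -m handwheel '{"travel":[[-0.6,0,2],[0,0,2],[0,0,0],[0,0,0]],"turn":[0,0,0,0],"gripper":[0,0,0,0]}'| grep -E "pos|ft"; python3 -c "
from h import *
print(loc());chk()"
```

```text
ee_pos: [591.2, -19.8, 185.4]
ft_force: [-0.1, -0.7, 0.3]
ee_pos: [592.1, -19.6, 182.0]
ft_force: [0.1, 0.7, 1.8]
[ 44.23413901   0.67992702 182.03485438]
-15 [(-63, 155.0), (-60, 158.0), (-57, 159.0), (-54, 160.0), (-51, 161.0), (-48, 162.0), (-45, 162.0), (-42, 162.0), (-39, 162.0), (-36, 161.0), (-33, 161.0), (-30, 170.0), (-27, 172.0), (-24, 171.0), (-21, 171.0), (-18, 171.0), (-15, 171.0), (-12, 171.0), (-9, 172.0), (-6, 171.0), (-3, 172.0), (0, 171.0), (3, 175.0), (6, 175.0), (9, 176.0), (12, 171.0), (15, 171.0), (18, 173.0), (21, 172.0), (24, 269.0), (27, 265.0), (30, 161.0), (33, 160.0), (36, 225.0), (39, 160.0), (42, 161.0), (45, 160.0), (48, 160.0), (51, 160.0), (54, 159.0)]
-7 [(-63, 155.0), (-60, 158.0), (-57, 160.0), (-54, 161.0), (-51, 161.0), (-48, 164.0), (-45, 165.0), (-42, 164.0), (-39, 165.0), (-36, 165.0), (-33, 165.0), (-30, 177.0), (-27, 177.0), (-24, 177.0), (-21, 176.0), (-18, 165.0), (-15, 162.0), (-12, 158.0), (-9, 163.0), (-6, 163.0), (-3, 163.0), (0, 174.0), (3, 176.0), (6, 177.0), (9, 176.0), (12, 174.0), (15, 174.0), (18, 174.0), (21, 174.0), (24, 268.0)
[... 940 characters left out ...]
69.0), (27, 264.0), (30, 232.0), (33, 231.0), (36, 205.0), (39, 161.0), (42, 160.0), (45, 160.0), (48, 159.0)]
60 [(-63, 155.0), (-60, 159.0), (-57, 160.0), (-54, 160.0), (-51, 160.0), (-48, 160.0), (-45, 161.0), (-42, 160.0), (-39, 160.0), (-36, 161.0), (-33, 161.0), (-30, 160.0), (-27, 160.0), (-24, 161.0), (-21, 160.0), (-18, 159.0), (-15, 157.0), (-12, 158.0), (-9, 158.0), (-6, 159.0), (-3, 160.0), (0, 160.0), (3, 160.0), (6, 160.0), (9, 161.0), (12, 160.0), (15, 160.0), (18, 160.0), (21, 161.0), (24, 160.0), (27, 161.0), (30, 262.0), (33, 258.0), (36, 160.0), (39, 161.0), (42, 160.0), (45, 161.0), (48, 160.0), (51, 160.0), (54, 161.0), (57, 160.0), (60, 159.0), (63, 158.0), (66, 155.0)]
```

The lever is flat at z 174 and the bar is hooked with the lid drawn in. I press on to the stop, then lift clear.

```bash
python3 -m handwheel '{"travel":[[0,0,1],[0,0,1],[0,0,1],[0,0,0.5],[0,0,0],[0,0,0],[0,0,0]],"turn":[0,0,0,0,0,0,0],"gripper":[0,0,0,0,0,0,0]}'| grep -E "pos|ft"; python3 -m handwheel '{"travel":[[0,0,1],[0,0,1],[0,0,0],[0,0,0]],"turn":[0,0,0,0],"gripper":[0,0,0,0]}'| grep -E "pos|ft"; python3 -m handwheel '{"travel":[[0,0,-5],[0,0,-15],[0,0,-20],[0,0,-20],[0,0,-20],[0,0,-20],[0,0,-15],[15,0,0],[15,0,0],[0,0,0]],"turn":[0,0,0,0,0,0,0,0,0,0],"gripper":[0,0,0,0,0,0,0,0,0,0]}'| grep -E "t:|pos|ft"; python3 -c "
from h import *
im=chk();cv2.imwrite('pics/w5.png',cv2.resize(im[130:330,200:440],None,fx=3,fy=3))"
```

```text
ee_pos: [592.2, -19.7, 181.5]
ft_force: [-5.4, 1.8, 16.0]
ee_pos: [592.3, -19.8, 181.2]
ft_force: [-8.3, 2.8, 22.8]
t: 20.57
ee_pos: [562.1, -29.8, 292.1]
ee_rot: [3.142, 0.001, -2.815]
ft_force: [-0.8, 0.4, 0.2]
-15 [(-60, 158.0), (-57, 159.0), (-54, 160.0), (-51, 162.0), (-48, 161.0), (-45, 162.0), (-42, 160.0), (-39, 161.0), (-36, 161.0), (-33, 161.0), (-30, 170.0), (-27, 171.0), (-24, 171.0), (-21, 171.0), (-18, 171.0), (-15, 170.0), (-12, 171.0), (-9, 379.0), (-6, 378.0), (-3, 372.0), (0, 171.0), (3, 335.0), (6, 334.0), (9, 172.0), (12, 171.0), (15, 171.0), (18, 172.0), (21, 172.0), (27, 159.0), (30, 160.0), (33, 160.0), (36, 161.0), (39, 161.0), (42, 160.0), (45, 160.0), (48, 160.0), (51, 160.0), (54, 160.0), (57, 160.0), (60, 160.0), (63, 158.0)]
-7 [(-60, 158.0), (-57, 160.0), (-54, 161.0), (-51, 161.0), (-48, 164.0), (-45, 166.0), (-42, 164.0), (-39, 165.0), (-36, 165.0), (-33, 165.0), (-30, 176.0), (-27, 177.0), (-24, 176.0), (-21, 176.0), (-18, 164.0), (-15, 162.0), (-12, 158.0), (-9, 378.0), (-6, 378.0), (-3, 373.0), (0, 342.0), (3, 313.0), (6, 313.0), (9, 175.0), (12, 17
[... 1152 characters left out ...]
60.0), (42, 161.0), (45, 160.0), (48, 160.0), (51, 160.0), (54, 160.0), (57, 160.0), (60, 160.0), (63, 158.0)]
60 [(-63, 156.0), (-60, 158.0), (-57, 159.0), (-54, 160.0), (-51, 160.0), (-48, 161.0), (-45, 160.0), (-42, 159.0), (-39, 160.0), (-36, 159.0), (-33, 160.0), (-30, 160.0), (-27, 161.0), (-24, 160.0), (-21, 159.0), (-18, 158.0), (-15, 158.0), (-12, 158.0), (-9, 158.0), (-6, 159.0), (-3, 372.0), (0, 372.0), (3, 160.0), (6, 161.0), (9, 161.0), (12, 161.0), (15, 160.0), (18, 160.0), (21, 160.0), (24, 161.0), (27, 160.0), (30, 160.0), (33, 160.0), (36, 160.0), (39, 160.0), (42, 161.0), (45, 161.0), (48, 160.0), (51, 160.0), (54, 160.0), (57, 160.0), (60, 159.0), (63, 157.0), (66, 155.0)]
```

View pics/w5.png

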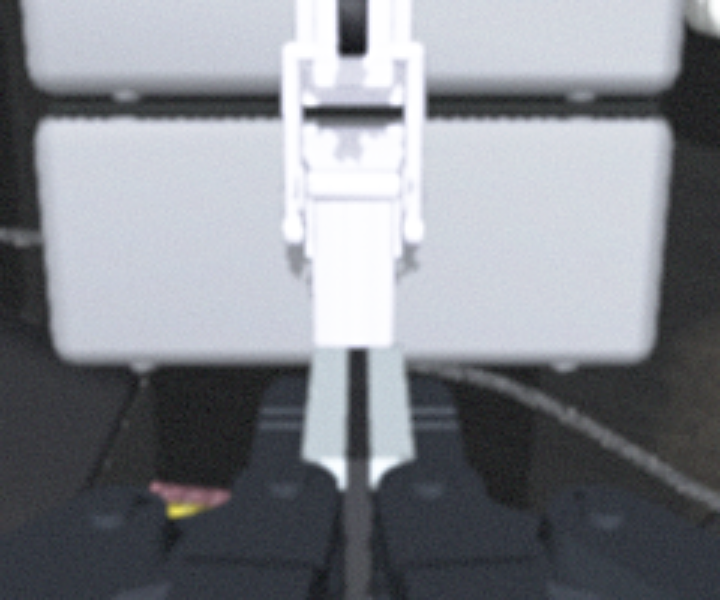

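The last picture shows the lever flat and level (z 174 along its length, crop rows 170-345), the bar hooked at row 50 and the lid seam closed up. It holds with the gripper clear, so I hand the job in.

```bash
python3 -c "
from workcell import *
print(job_done())"
```

```text
the job is handed in; nothing more can be done
None
```

The latch is fastened: the bar is hooked under the keeper's lip, the lever lies flat and holds by itself with the lid drawn in, and the job was handed in at about 20.6 s with the robot clear of everything; no pass/fail result came back.

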